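# Cake turntable: carrier plate onto its two pins, then ring tin centred

### The job

Get the cake turntable ready for greasing the ring tin: first fit the white carrier plate fully down over both red pins of the turntable's swivel head, whose angle you must find by looking or by feel, and then stand the ring tin upright on the centre of the plate. Set both down gently, and leave the other things on the bench where they are.

Things in the scene. Friction and masses are not known exactly. Their poses are not given: they have to be found in the camera images.
- turntable: Cake turntable: dark steel foot 150 mm wide, fixed, small red tab on its -x side. On it an aluminium bar (126 x 24 x 12 mm) swivels stiffly (0.15 N m) about the vertical. Two red pins stand on the bar 58 mm either side of the axis: 9 mm thick, 12 mm tall, upper 5 mm tapered to a 4 mm tip. Origin: under the foot, on the axis.
- turntable_seat (a point): On the turntable's axis at the top face of the bar, 75 mm above the bench, where the plate's web will lie. Its axes are the foot's and do NOT turn with the bar: at the start the line through the two pins lies anywhere within 0.6 rad either side of this x axis, and that angle is not reported.
- plate: White round carrier plate 196 mm across, 0.3 to 0.55 kg, right way up on the bench. Rim ring: radius 68 to 98 mm, 20.5 mm tall; web inside it 16 mm thick, from 4 to 20 mm above the underside. Two 13 mm through holes for the pins in the web at x = +58 and -58 mm, y = 0; either way round fits. Origin: centre of the underside, z up.
- plate_center (a point): Middle of the plate, 12 mm above its underside, in a bridge 40 mm wide (y -20 to 20) between two windows (36 mm along x, 30 mm along y): pinch it along y, a finger in each window, gripper opened part way so that they fit. Fully home this point is 8 mm above the seat point; if the holes miss, the web rests on the pin tips 12 mm higher.
- tin: Steel ring cake tin, open at the top, 164 mm across the base, 176 mm at the rim, wall 55 mm tall, 0.25 to 0.5 kg, upright. In its middle a closed tapered tube, 62 mm tall, 42 mm thick at the foot, 36 mm at the top, to be gripped from above with the fingers inside the tin. Origin: centre of the underside, z up.
- tin_center (a point): Point on the tin's axis, inside the tube, 31 mm above the underside, z up. With the tin standing on the plate it is 39.5 mm above the plate_center point.
- rolling_pin: Bystander: wooden rolling pin 360 mm long, 48 mm thick, lying along its y; origin under its middle.
- scraper: Bystander: dough scraper with steel blade and yellow handle, about 80 x 120 mm, 18 mm tall; origin underneath, near the handle.
- almond_jar: Bystander: closed jar 64 mm wide, 85 mm tall; origin under its middle.
- cutter: Bystander: round copper biscuit cutter 60 mm wide, 35 mm tall; origin under its middle.
- brush: Bystander: pastry brush lying along its x; origin underneath.
- flour_cup: Bystander: blue mug 80 mm wide, 85 mm tall; origin under its middle.
Not all that is in view belongs to the job. Of the things shaped like the plate, the white one is meant.

How it is judged:
By the outcome, as a careful person would: the job done as asked, in the order asked, and still so for the second after the job is handed in, with the robot touching nothing.
It also fails if it takes over 72 s, if anything falls off the work surface, if the arm or the gripper's body presses on something with over 40 N, if the wrist force passes 120 N, or if a joint passes its speed limit or range.

### The arm

A 6-joint arm with a two-finger parallel gripper is mounted at the origin on the work surface. World frame = base frame: x ahead of the robot, y to its left, z up, the work surface at z = 0. Lengths are in mm, angles in rad, forces in N, time in s.
With the tool pointing down it reaches from about 325 to 1000 mm from the base axis. Payload 5.1 kg.
Tool frame: the origin (TCP) lies on the front face of the gripper's body, between the roots of the fingers; the fingertips stand 73 mm ahead of it and the grasp point (between the pads) lies ahead of it (grasp_offset is the z of the grasp point in the tool frame, in mm); z points along the fingers, y is the line along which they close (so a half turn about z gives the same grasp; the last joint's range is limited). The gripper opens to 85 mm and grips with 20 to 120 N. Pads are 22 mm wide; open, the fingers measure 114 mm over their backs; the gripper's body (76 mm by 85 mm) begins 54 mm behind the grasp point. The pads swing forward as they close: fully open they stand 13 mm farther back than shut.
Start: joints at [-1.191, 0.124, 1.65, -0, 1.367, -0.083], TCP at [290.164, -581.627, 303.922] pointing down, gripper open.
Joint ranges: [-2.61, 2.61], [-1.02, 2.33], [0.03, 2.71], [-1.35, 4.49], [0.32, 2.68], [-2.91, 2.91]. Speed limits (rad/s): [2.57, 2.57, 3.14, 3.14, 3.14, 3.14].

### API

Orientations are given as a unit quaternion [w, x, y, z].
In Python, from rig import sense, capture, get_calibration, sign_off, grasp_offset gives the robot as it stands.
- The arm moves only by the tool servo_tool, never from a script. Its argument "rows" is a list that holds one entry, the list of rows, each a list of 7 numbers: the turn, a rotation vector about the tool's x, y, z in rad, then the shift along the tool's x, y, z in m, then the finger opening in m, from 0 to 0.0854. A call has 1 to 8 rows; each row shifts and turns the commanded pose from where the row before left it, along the tool's axes as they then stand; what a row does not reach is not made up. A row lasts 1/10 s, in which the tool goes at most 50 mm and 8.59 degrees, less where a joint would pass 70% of its speed; a pose out of reach is approached as far as the arm can. A call is refused whole if a number of a shift passes 0.05 or a number of a turn 0.15, either way. A call with a gripper value outside its range is refused whole. The fingers move at their own pace and stop on an object; "newtons" is the grip in N (left out, the last holds). Time passes only in rows, so rows that do not move let the fingers close. It gives the time, the measured TCP pose, the force, the opening and the grip force at its end, in the units of the state.
- sense(): the state, without advancing time (a new reading comes with each control period).
- capture(name): name is "side" or "top" or "wrist"; returns (picture, depth): 420x560x3 uint8, blue, green, red; 420x560 float32, mm along the optical axis (not along the pixel's ray), 0 where there is no reading.
- get_calibration(name): a dict with "fx", "fy", "cx", "cy" (pixels), "extrinsics" (4x4, takes a point from camera to world coordinates); the wrist camera has in their place "T_tool_cam" (4x4, takes a point from camera to tool coordinates, whose origin is the TCP and whose axes are the flange's). Camera axes: x right, y down, z forward; pixel columns grow to the right and rows downward; lengths in mm; the calibration is good to about 2 mm. A picture is of the moment at which its call begins: read the wrist's pose just before it. get_calibration takes no time and is no camera call.
- sign_off(): hands the job in; it is judged then, once.
The state is a dict: "time": time; "joint_positions": joint angles; "qd": joint speeds; "tau": joint torques, N m; "tcp_pos": TCP position; "tool_rot": TCP orientation; "force": force on the tool from outside, world axes, zero at the start; "wrist_torque": the same for the moment, N m; "finger_gap": finger opening in mm; "finger_force": force on a finger pad.
Only numpy, scipy, OpenCV 4.12 (cv2) and the standard library are available. Lean on these libraries where they do the work, as an engineer would, in place of code of your own. Each camera call takes 0.05 s, during which the arm holds its last target. There are 200 camera calls.

## Working session

There is one attempt and no reset: what is moved stays moved. The work goes in short steps, Python scripts to look and compute and a tool call to move; the robot and the scene stay as the last step left them, time stands still between calls to the robot, and variables do not carry over. Pictures are saved under pics/ and viewed, at most 10 in all, crops included, and the job is handed in when it is done.

Besides the shell and the picture viewer there is one more tool, called after ">>>" as a command line: name --argument value ..., lists and objects as JSON in quotes. servo_tool: Moves the arm, as the interface text tells. Its arguments: {"type":"object","properties":{"rows":{"type":"array","items":{"type":"array","items":{"type":"array","items":{"type":"number"}}}},"newtons":{"type":"number"}},"required":["rows"]}

```bash
mkdir -p pics; cat > h.py <<'E'
import numpy as np, cv2
from rig import sense, capture, get_calibration, sign_off, grasp_offset
from scipy.spatial.transform import Rotation as R
def T_tool(s):
    q=s["tool_rot"]; T=np.eye(4); T[:3,:3]=R.from_quat([q[1],q[2],q[3],q[0]]).as_matrix(); T[:3,3]=s["tcp_pos"]; return T
def cloud(name):
    s=sense(); im,d=capture(name); c=get_calibration(name)
    E=T_tool(s)@np.array(c["T_tool_cam"]) if name=="wrist" else np.array(c["extrinsics"])
    v,u=np.mgrid[:420,:560]
    P=np.stack([(u-c["cx"])*d/c["fx"],(v-c["cy"])*d/c["fy"],d],-1)@E[:3,:3].T+E[:3,3]
    P[d==0]=np.nan
    return im,P
E
python3 - <<'E'
from h import *
s=sense(); print(s, grasp_offset if not callable(grasp_offset) else grasp_offset())
print(T_tool(s).round(3)); print(get_calibration("wrist")["T_tool_cam"])
im,P=cloud("top"); np.savez("top.npz",im=im,P=P); cv2.imwrite("pics/top.png",im)
E
```

```text
{'time': 0.0, 'joint_positions': array([-1.19062177e+00,  1.24536431e-01,  1.65165719e+00,  1.26754048e-05,
        1.36746333e+00, -8.25895353e-02]), 'qd': array([-0.00080308, -0.00067716, -0.00195039,  0.00090133,  0.0005069 ,
        0.00082561]), 'tau': array([ 8.38354572e-04, -4.23618650e+01, -3.65450835e+01, -9.53215704e-05,
        6.99560973e-03,  7.95007452e-06]), 'tcp_pos': array([ 289.99218945, -581.2296579 ,  302.64250652]), 'tool_rot': array([-1.02166279e-03,  9.73350167e-01,  2.29321581e-01, -1.46872480e-04]), 'force': array([-0.20327448, -0.78736113, -0.05560813]), 'wrist_torque': array([-0.0248384 , -0.00674686,  0.05249099]), 'finger_force': 0.0, 'finger_gap': 85.37737871709572} 53.900000000000006
[[ 8.95000e-01  4.46000e-01 -1.00000e-03  2.89992e+02]
 [ 4.46000e-01 -8.95000e-01  2.00000e-03 -5.81230e+02]
 [ 0.00000e+00 -2.00000e-03 -1.00000e+00  3.02643e+02]
 [ 0.00000e+00  0.00000e+00  0.00000e+00  1.00000e+00]]
[[-4.76353917e-05 -9.58816772e-01 -2.84025343e-01  7.22710031e+01]
 [ 9.99999881e-01 -1.83810484e-04  4.52794767e-04  3.93638535e-01]
 [-4.86354053e-04 -2.84025288e-01  9.58816666e-01 -6.93093547e+01]
 [ 0.00000000e+00  0.00000000e+00  0.00000000e+00  1.00000000e+00]]
```

View pics/top.png

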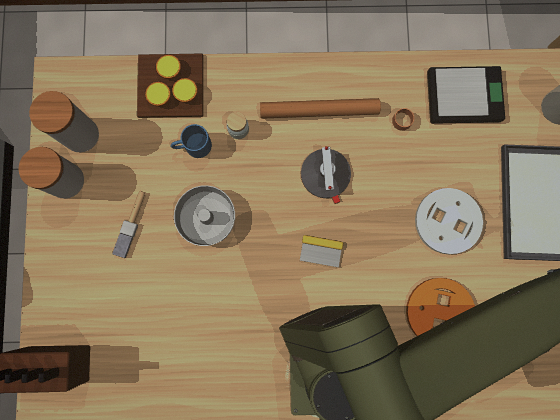

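The top view shows the white plate at (450,220) with its pin holes near (459,203) and (446,241). The turntable is at (327,172) with its tab at (336,199), and the tin is at (205,215).

```bash
python3 - <<'E'
from h import *
z=np.load("top.npz"); P=z["P"]; im=z["im"]
for n,(u,v) in dict(hA=(459,203),hB=(446,241),w1=(439,215),w2=(460,227),tab=(336,199),bar=(327,172),pin1=(326,150),pin2=(330,188),tube=(205,215),bench=(380,220)).items(): print(n,np.nanmedian(P[v-1:v+2,u-1:u+2].reshape(-1,3),0).round(1))
def circ(name,u,v,r,lo,hi):
    Q=P[v-r:v+r,u-r:u+r].reshape(-1,3); Q=Q[(Q[:,2]>lo)&(Q[:,2]<hi)]
    (c,rad)=cv2.minEnclosingCircle(Q[:,:2].astype(np.float32)); print(name,c,rad,len(Q),np.median(Q,0))
circ("plate",450,220,38,12,30); circ("tin",205,215,36,45,58); circ("tube",205,215,12,57,75)
circ("foot",326,172,30,15,60); circ("bar",326,170,30,68,95)
E
```

```text
hA [ 488.  -410.    11.7]
hB [ 374.8 -361.6   19. ]
w1 [ 4.542e+02 -3.508e+02  2.000e-01]
w2 [ 417.2 -411.8    0.7]
tab [506.3 -45.   13.1]
bar [575.  -15.2  74.6]
pin1 [639.7 -13.7  76.7]
pin2 [526.6 -21.   82.2]
tube [459.2 336.1  61.1]
bench [ 4.429e+02 -1.752e+02 -3.000e-01]
plate (440.3889465332031, -380.8439636230469) 106.06188201904297 3120 [ 434.4960926  -373.55320671   20.11628415]
tin (460.81036376953125, 339.8059997558594) 87.75462341308594 292 [468.77724601 350.44963326  53.24231392]
tube (460.05084228515625, 339.08111572265625) 17.933008193969727 113 [459.56312137 340.30124128  62.83347955]
foot (577.3501586914062, -19.071746826171875) 80.60904693603516 679 [580.19351534  -1.58813607  18.4732124 ]
bar (586.4340209960938, -16.123329162597656) 63.670413970947266 386 [587.61104089 -16.52636409  74.64554475]
```

>>> servo_tool --rows '[[[0,0,0,0.036,-0.019,0,0.0854],[0,0,0,0.036,-0.019,0,0.0854],[0,0,0,0.036,-0.019,0,0.0854],[0,0,0,0.036,-0.019,0,0.0854],[0,0,0,0.036,-0.019,0,0.0854],[0,0,0,0.036,-0.019,0,0.0854],[0,0,0,0,0,0,0.0854],[0,0,0,0,0,0,0.0854]]]'

```text
time: 0.85
tcp_pos: [432.8, -382.4, 303.3]
tool_rot: [-0.0, 0.973, 0.23, -0.0]
force: [-0.3, 0.6, 0.3]
finger_gap: 85.2
finger_force: 0.0
```

```bash
python3 - <<'E'
from h import *
im,P=cloud("wrist"); np.savez("w1.npz",im=im,P=P); cv2.imwrite("pics/w1.png",im)
E
```

```text
(no output)
```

View pics/w1.png

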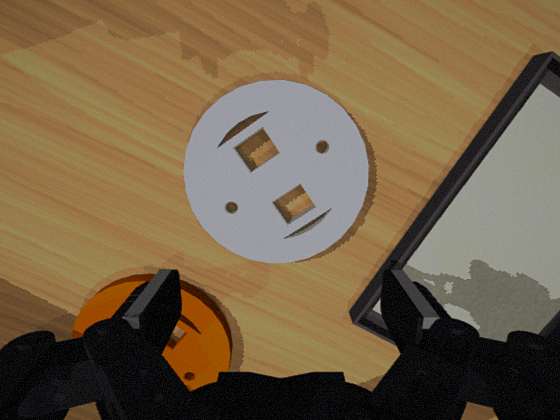

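The wrist view shows the white plate centred near (277,172), with holes at (322,147) and (232,208) and windows at (256,150) and (295,204).

```bash
python3 - <<'E'
from h import *
z=np.load("w1.npz"); P=z["P"]; im=z["im"]
m=((P[...,2]>14)&(P[...,2]<26)&(im.min(-1)>110)).astype(np.uint8); m[270:]=0
n,l,st,c=cv2.connectedComponentsWithStats(m); k=l[185,277] or l[172,277]; m=(l==k).astype(np.uint8)
Q=P[m>0]; print("enc",cv2.minEnclosingCircle(Q[:,:2].astype(np.float32)),np.median(Q[:,2]))
A=np.c_[P[m>0],np.ones(m.sum())]; v,u=np.nonzero(m)
H,_=cv2.findHomography(np.c_[u,v].astype(float),Q[:,:2],cv2.RANSAC,2)
cn,_=cv2.findContours(m,cv2.RETR_CCOMP,cv2.CHAIN_APPROX_NONE)
for q in cn:
    if len(q)<15: continue
    w=cv2.perspectiveTransform(q.astype(float),H).astype(np.float32); r=cv2.minAreaRect(w)
    print(len(q),q.mean((0,1)).round(),[np.round(x,2) for x in r])
E
```

```text
enc ((434.80517578125, -375.9840087890625), 97.96125030517578) 19.665880476511404
522 [276. 171.] [array([ 435.36, -375.47]), array([192.7 , 193.75]), np.float64(26.64)]
96 [307. 226.] [array([ 403.08, -430.84]), array([ 9.44, 60.12]), np.float64(60.52)]
36 [231. 207.] [array([ 385.34, -346.72]), array([13.71, 14.39]), np.float64(71.28)]
105 [294. 203.] [array([ 418.63, -405.08]), array([32.95, 38.06]), np.float64(60.59)]
39 [322. 147.] [array([ 485.57, -403.51]), array([13.94, 14.18]), np.float64(72.74)]
108 [256. 150.] [array([ 452.79, -344.65]), array([32.27, 38.08]), np.float64(60.37)]
108 [242. 127.] [array([ 466.26, -320.24]), array([10.21, 62.92]), np.float64(59.82)]
```

>>> servo_tool --rows '[[[0,0,0,0.0055,-0.0053,0.02,0.058],[0,0,0.14,0,0,0.02,0.058],[0,0,0.14,0,0,0.02,0.058],[0,0,0.14,0,0,0.02,0.058],[0,0,0.14,0,0,0.02,0.058],[0,0,0.14,0,0,0.02,0.058],[0,0,0.14,0,0,0.02,0.058],[0,0,0.137,0,0,0.01,0.058]]]'

```text
time: 1.7
tcp_pos: [433.3, -376.6, 151.3]
tool_rot: [-0.001, 0.966, -0.258, -0.002]
force: [-1.1, -0.1, -0.5]
finger_gap: 58.0
finger_force: 0.0
```

```bash
python3 - <<'E'
from h import *
s=sense(); print(grasp_offset, callable(grasp_offset) and grasp_offset(), s["finger_gap"], s["force"], s["tcp_pos"]); T=T_tool(s); print(T.round(3)); print("y ang", np.arctan2(T[1,1],T[0,1]), "err world", np.array([435.3,-375.2])-T[:2,3])
im,P=cloud("wrist"); cv2.imwrite("pics/w2.png",im)
E
```

```text
53.900000000000006 False 57.955913776093055 [-1.11429131 -0.12621991 -0.5228961 ] [ 433.28880563 -376.6095203   151.32863705]
[[ 8.67000e-01 -4.99000e-01 -3.00000e-03  4.33289e+02]
 [-4.99000e-01 -8.67000e-01  2.00000e-03 -3.76610e+02]
 [-4.00000e-03 -1.00000e-03 -1.00000e+00  1.51329e+02]
 [ 0.00000e+00  0.00000e+00  0.00000e+00  1.00000e+00]]
y ang -2.0930954786435043 err world [2.01119437 1.4095203 ]
```

View pics/w2.png

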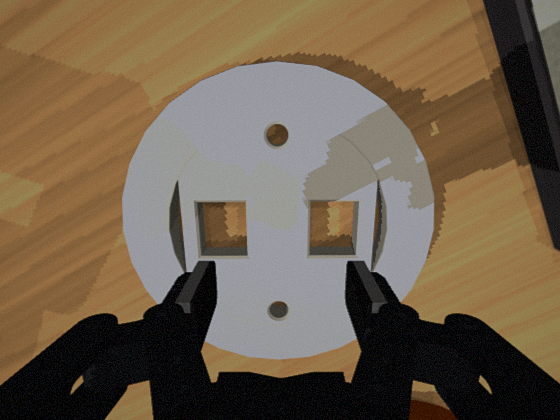

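```bash
python3 - <<'E'
from h import *
im,P=cloud("wrist"); T=T_tool(sense()); t=(P-T[:3,3])@T[:3,:3]
for sl in (slice(180,218),slice(345,385)):
    q=t[255:330,sl].reshape(-1,3); q=q[(q[:,2]>20)&(q[:,2]<100)]; k=np.argsort(q[:,2])[-25:]; print(q[k].mean(0).round(1), q[:,2].max())
E
```

```text
[  1.  -29.   69.3] 70.26672634689729
[ 0.2 29.1 69.2] 70.70013427488928
```

>>> servo_tool --rows '[[[0,0,0.006,0.001,-0.0022,0.02,0.058],[0,0,0,0,0,0.02,0.058],[0,0,0,0,0,0.013,0.058],[0,0,0,0,0,0,0.058],[0,0,0,0,0,0,0.058]]]'

```text
time: 2.3
tcp_pos: [437.1, -375.2, 101.4]
tool_rot: [0.0, 0.966, -0.257, 0.0]
force: [-0.3, -0.3, 0.1]
finger_gap: 58.1
finger_force: 0.0
```

>>> servo_tool --rows '[[[0,0,0,-0.0015,0.0008,0.012,0.058],[0,0,0,0,0,0.011,0.058],[0,0,0,0,0,0,0.058],[0,0,0,0,0,0,0.03],[0,0,0,0,0,0,0.03],[0,0,0,0,0,0,0.03],[0,0,0,0,0,0,0.03],[0,0,0,0,0,0,0.03]]]' --newtons 60

```text
time: 3.1
tcp_pos: [435.5, -374.7, 78.2]
tool_rot: [0.0, 0.966, -0.257, 0.0]
force: [-0.3, -0.1, -0.2]
finger_gap: 38.5
finger_force: 62.6
```

>>> servo_tool --rows '[[[0,0,0,0,0,-0.005,0.03],[0,0,0,0,0,-0.02,0.03],[0,0,0,0,0,-0.03,0.03],[0,0,0,0,0,-0.03,0.03],[0,0,0,0,0,-0.03,0.03],[0,0,0,0,0,-0.025,0.03],[0,0,0,0,0,0,0.03]]]'

```text
time: 3.8
tcp_pos: [436.7, -375.7, 222.1]
tool_rot: [0.002, 0.966, -0.257, 0.003]
force: [0.9, -0.6, -3.7]
finger_gap: 38.6
finger_force: 62.2
```

```bash
python3 - <<'E'
from h import *
im,P=cloud("side"); np.savez("side.npz",im=im,P=P); cv2.imwrite("pics/side.png",im)
z=np.load("top.npz"); t=z["im"]; P=z["P"]; c=get_calibration("top"); E=np.array(c["extrinsics"])
cr=cv2.resize(t[140:210,285:370],None,fx=8,fy=8,interpolation=cv2.INTER_CUBIC); cv2.imwrite("pics/tc.png",cr)
def ray(u,v,zz):
    d=E[:3,:3]@np.array([(u-c["cx"])/c["fx"],(v-c["cy"])/c["fy"],1]); return E[:3,3]+d*(zz-E[2,3])/d[2]
r=t.astype(int); m=((r[...,2]-np.maximum(r[...,1],r[...,0]))>60)&(np.abs(np.mgrid[:420,:560][1]-327)<30)&(np.abs(np.mgrid[:420,:560][0]-172)<35)
n,l,st,ce=cv2.connectedComponentsWithStats(m.astype(np.uint8))
for i in range(1,n):
    w=(r[...,2]-r[...,1])*(l==i); v,u=np.mgrid[:420,:560]; u0=(u*w).sum()/w.sum(); v0=(v*w).sum()/w.sum()
    print(st[i,4],u0,v0,ray(u0,v0,81).round(1))
S=P[140:205,295:360].reshape(-1,3); Q=S[(S[:,2]>70)&(S[:,2]<79)][:,:2]; print(cv2.minAreaRect(Q.astype(np.float32)), len(Q))
f=S[(S[:,2]>14)&(S[:,2]<22)][:,:2]; print("foot",cv2.minEnclosingCircle(f.astype(np.float32)),len(f))
E
```

```text
6 325.86573146292585 147.17434869739478 [646.5 -13.8  81. ]
6 329.49715370018976 186.9753320683112 [530.1 -20.2  81. ]
40 335.72292854011397 198.8893029373082 [495.5 -36.6  81. ]
((585.6281127929688, -15.678770065307617), (124.58023071289062, 37.07212448120117), 9.372967720031738) 290
foot ((577.349853515625, -18.943309783935547), 80.64507293701172) 677
```

View pics/side.png

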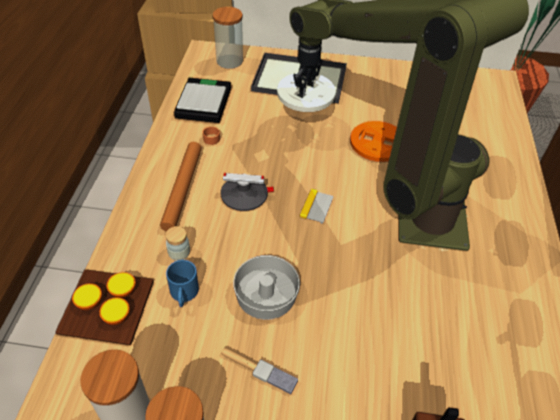

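View pics/tc.png

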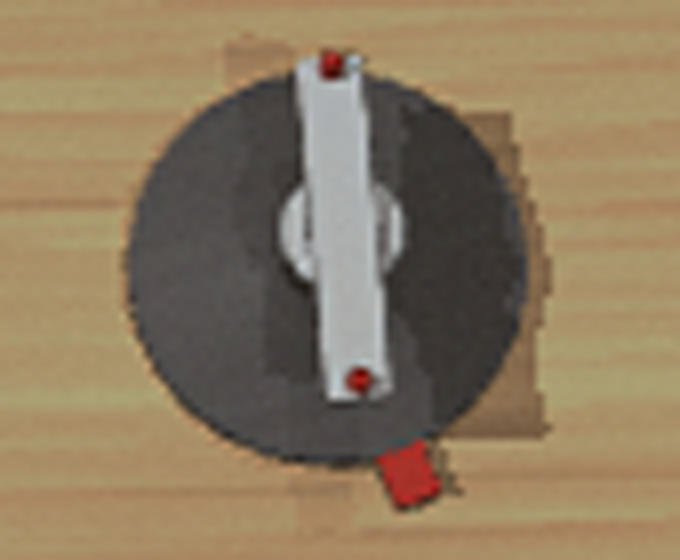

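The side view shows the plate held at (306,92) and the turntable bar at (244,179). In the top crop both pins are clear: (332,65) and (360,380).

```bash
python3 - <<'E'
from h import *
def rayf(name):
    c=get_calibration(name); E=np.array(c["extrinsics"])
    def ray(u,v,zz):
        d=E[:3,:3]@np.array([(u-c["cx"])/c["fx"],(v-c["cy"])/c["fy"],1]); return (E[:3,3]+d*(zz-E[2,3])/d[2]).round(1)
    return ray
t=np.load("top.npz")["im"].astype(int); v,u=np.mgrid[:420,:560]; ray=rayf("top")
# plate in top image at z=20.5
m=((t.min(-1)>125)&(abs(u-450)<38)&(abs(v-220)<38)).astype(np.uint8)
cn,_=cv2.findContours(m,cv2.RETR_EXTERNAL,cv2.CHAIN_APPROX_NONE); q=max(cn,key=cv2.contourArea)
e=cv2.fitEllipse(cv2.convexHull(q)); print("plate top",e,ray(*e[0],20.5))
s=np.load("side.npz")["im"].astype(int); ray=rayf("side")
m=((s[...,2]-np.maximum(s[...,1],s[...,0]))>45)&(abs(u-244)<32)&(abs(v-182)<18)
n,l,st,ce=cv2.connectedComponentsWithStats(m.astype(np.uint8))
for i in range(1,n):
    w=(s[...,2]-s[...,1])*(l==i); a,b=(u*w).sum()/w.sum(),(v*w).sum()/w.sum(); print(st[i,4],a,b,ray(a,b,80))
E
```

```text
plate top ((449.2693786621094, 220.44960021972656), (64.10000610351562, 67.59949493408203), 132.60546875) [ 434.9 -374.3   20.5]
267 219.18840902344908 179.46067082220245 [655.2  12.1  80. ]
532 261.08574094438336 175.3767536405745 [532.4 -26.5  80. ]
1 275.0 197.0 [477.2  56.3  80. ]
```

>>> servo_tool --rows '[[[0,0,0,-0.002,-0.02,0,0.03],[0,0,0,-0.004,-0.036,0,0.03],[0,0,0,-0.005,-0.04,0,0.03],[0,0,0,-0.005,-0.04,0,0.03],[0,0,0,-0.005,-0.04,0,0.03],[0,0,0,-0.005,-0.04,0,0.03],[0,0,0,-0.005,-0.04,0,0.03],[0,0,0,-0.005,-0.04,0,0.03]]]'

```text
time: 4.65
tcp_pos: [550.2, -97.7, 214.6]
tool_rot: [-0.0, 0.966, -0.257, -0.003]
force: [0.4, -0.6, -4.1]
finger_gap: 37.9
finger_force: 62.1
```

>>> servo_tool --rows '[[[0,0,0,-0.005,-0.04,0,0.03],[0,0,0,-0.004,-0.034,0,0.03],[0,0,0,-0.001,-0.016,0,0.03],[0,0,-0.14,0,0,0,0.03],[0,0,-0.145,0,0,0,0.03],[0,0,-0.145,0,0,0,0.03],[0,0,-0.145,0,0,0,0.03],[0,0,0,0,0,0,0.03]]]'

```text
time: 5.45
tcp_pos: [586.2, -17.1, 215.5]
tool_rot: [-0.0, 1.0, 0.027, -0.002]
force: [0.3, 0.2, -5.7]
finger_gap: 38.5
finger_force: 62.2
```

>>> servo_tool --rows '[[[0,0,0,0,0,0,0.03],[0,0,0,0,0,0,0.03],[0,0,0,0,0,0,0.03]]]'

```text
time: 5.75
tcp_pos: [587.1, -16.8, 217.5]
tool_rot: [-0.0, 1.0, 0.027, -0.0]
force: [0.7, 0.3, -5.1]
finger_gap: 38.5
finger_force: 62.2
```

```bash
cat > st.py <<'E'
from h import *
import sys
s=sense(); T=T_tool(s); g=np.array([float(a) for a in sys.argv[1:3]]+[0])
d=g-T[:3,3]; d[2]=0
print(s["time"],"tcp",T[:3,3].round(1),"xang",np.arctan2(T[1,0],T[0,0]).round(4),"tilt",T[2,:2].round(4),"tool shift",(T[:3,:3].T@d).round(2),"F",s["force"].round(1),"M",s["wrist_torque"].round(2),"gap",s["finger_gap"].round(1))
E
python3 st.py 588.5 -17.5
python3 - <<'E'
from h import *
im,_=cloud("wrist"); cv2.imwrite("pics/w3.png",im)
E
```

```text
Traceback (most recent call last):
  File "st.py", line 5, in <module>
    print(s["time"],"tcp",T[:3,3].round(1),"xang",np.arctan2(T[1,0],T[0,0]).round(4),"tilt",T[2,:2].round(4),"tool shift",(T[:3,:3].T@d).round(2),"F",s["force"].round(1),"M",s["wrist_torque"].round(2),"gap",s["finger_gap"].round(1))
                                                                                                                                                                                                               ^^^^^^^^^^^^^^^^^^^^^
AttributeError: 'float' object has no attribute 'round'
```

View pics/w3.png

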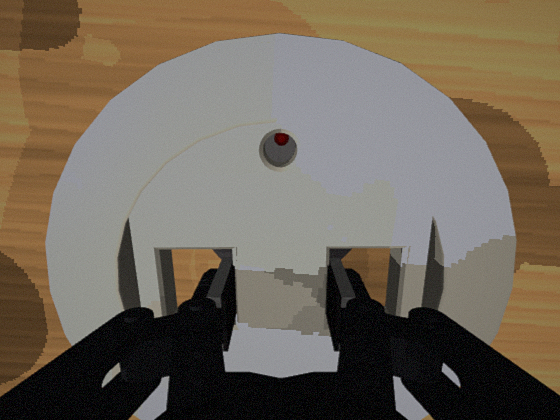

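The far hole is at (278,149), with the red pin tip showing through it at (282,139). I'll turn both into tool coordinates.

```bash
sed -i 's/s\["finger_gap"\].round(1)/s["finger_gap"]/' st.py; python3 st.py 588.5 -17.5
cat > pin.py <<'E'
from h import *
s=sense(); T=T_tool(s); im,_=capture("wrist"); c=get_calibration("wrist"); C=np.array(c["T_tool_cam"])
r=im.astype(int); v,u=np.mgrid[:420,:560]
box=(abs(u-280)<35)&(abs(v-145)<45)
red=((r[...,2]-np.maximum(r[...,1],r[...,0]))>50)&box
m=((r.min(-1)<150)&box).astype(np.uint8); n,l,st,ce=cv2.connectedComponentsWithStats(m); k=1+np.argmax(st[1:,4])
cn,_=cv2.findContours((l==k).astype(np.uint8),cv2.RETR_EXTERNAL,cv2.CHAIN_APPROX_NONE); (hc,hr)=cv2.minEnclosingCircle(max(cn,key=len))
p=(u[red].mean(),v[red].mean())
def ray(a,b,z):
    d=C[:3,:3]@[(a-c["cx"])/c["fx"],(b-c["cy"])/c["fy"],1]; return C[:3,3]+d*(z-C[2,3])/d[2]
zt=s["tcp_pos"][2]
h=ray(*hc,78.2-20); q=ray(*p,zt-86)
print("hole px",hc,hr,"pin px",p,red.sum(),"hole tool",h.round(1),"pin tool",q.round(1),"diff",(q-h)[:2].round(2))
E
python3 pin.py
```

```text
5.8 tcp [587.2 -16.8 217.7] xang 0.0536 tilt [-0.0003 -0.0001] tool shift [ 1.25  0.75 -0.  ] F [-0.6 -0.5 -4.9] M [ 0.02  0.01 -0.04] gap 38.20180078968856
hole px (280.0, 145.0) 55.60585403442383 pin px (np.float64(280.94666666666666), np.float64(137.4)) 75 hole tool [60.7  0.1 58.2] pin tool [ 58.3   0.6 131.7] diff [-2.42  0.48]
```

>>> servo_tool --rows '[[[0,0,0,0,0.0008,0.012,0.03],[0,0,0,0,0,0.015,0.03],[0,0,0,0,0,0.012,0.03],[0,0,0,0,0,0.007,0.03],[0,0,0,0,0,0,0.03],[0,0,0,0,0,0,0.03],[0,0,0,0,0,0,0.03]]]'

```text
time: 6.55
tcp_pos: [587.9, -17.6, 172.7]
tool_rot: [0.0, 1.0, 0.027, 0.001]
force: [-0.1, 0.2, -4.2]
finger_gap: 38.5
finger_force: 62.1
```

```bash
python3 st.py 588.5 -17.5; sed -i 's/abs(u-280)<35)&(abs(v-145)<45/abs(u-280)<28)\&(abs(v-150)<28/' pin.py; python3 pin.py; python3 - <<'E'
from h import *
im,_=cloud("wrist"); cv2.imwrite("pics/w4.png",cv2.resize(im[110:190,230:330],None,fx=5,fy=5))
E
```

```text
6.55 tcp [587.9 -17.6 172.7] xang 0.0548 tilt [0.0015 0.0003] tool shift [ 0.6  -0.02  0.  ] F [-0.1  0.2 -4.2] M [ 0.04 -0.05 -0.02] gap 38.49910203620323
hole px (279.5, 154.0) 35.089271545410156 pin px (np.float64(279.6047904191617), np.float64(144.4251497005988)) 167 hole tool [57.4 -0.1 58.2] pin tool [58.3 -0.1 86.7] diff [ 0.94 -0.02]
```

View pics/w4.png

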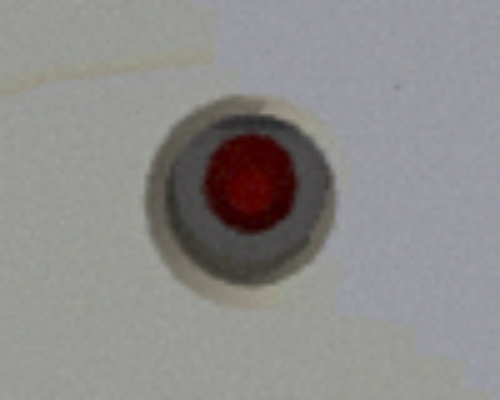

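>>> servo_tool --rows '[[[0,0,0,0.0007,0,0.004,0.03],[0,0,0,0,0,0.004,0.03],[0,0,0,0,0,0.004,0.03],[0,0,0,0,0,0.002,0.03],[0,0,0,0,0,0,0.03],[0,0,0,0,0,0,0.03]]]'

```text
time: 7.25
tcp_pos: [588.0, -17.5, 157.8]
tool_rot: [-0.0, 1.0, 0.027, -0.0]
force: [0.0, -0.1, -3.9]
finger_gap: 38.6
finger_force: 62.2
```

```bash
python3 st.py 588.5 -17.5;
```

```text
7.25 tcp [588.  -17.5 157.8] xang 0.0547 tilt [-0.0001 -0.0001] tool shift [ 0.46  0.04 -0.  ] F [ 0.  -0.1 -3.9] M [0.04 0.04 0.02] gap 38.58296460763677
```

Below the pin-tip height with no contact force, so the pins are in the holes. I'll continue down slowly.

>>> servo_tool --rows '[[[0,0,0,0,0,0.002,0.03],[0,0,0,0,0,0.002,0.03],[0,0,0,0,0,0.002,0.03],[0,0,0,0,0,0.001,0.03],[0,0,0,0,0,0,0.03],[0,0,0,0,0,0,0.03]]]'

```text
time: 7.85
tcp_pos: [588.0, -17.5, 150.9]
tool_rot: [-0.0, 1.0, 0.027, -0.0]
force: [-0.1, 0.2, -4.8]
finger_gap: 38.5
finger_force: 62.2
```

```bash
python3 st.py 588.5 -17.5;
```

```text
7.85 tcp [588.  -17.5 150.9] xang 0.0548 tilt [-0.     -0.0001] tool shift [ 0.45  0.06 -0.  ] F [-0.1  0.2 -4.8] M [-0.02  0.04 -0.  ] gap 38.5290157134938
```

>>> servo_tool --rows '[[[0,0,0,0,0,0.0005,0.03],[0,0,0,0,0,0.0005,0.03],[0,0,0,0,0,0.0005,0.03],[0,0,0,0,0,0.0005,0.03],[0,0,0,0,0,0,0.03],[0,0,0,0,0,0,0.03]]]'

```text
time: 8.45
tcp_pos: [588.1, -17.5, 149.2]
tool_rot: [0.0, 1.0, 0.027, -0.0]
force: [-1.8, 0.8, -2.2]
finger_gap: 38.4
finger_force: 62.4
```

```bash
python3 st.py 588.5 -17.5;
```

```text
8.45 tcp [588.1 -17.5 149.2] xang 0.0548 tilt [-0.  0.] tool shift [ 0.41  0.06 -0.  ] F [-1.8  0.8 -2.2] M [0.01 0.25 0.  ] gap 38.35183878249144
```

>>> servo_tool --rows '[[[0,0,0,0,0,0.0004,0.03],[0,0,0,0,0,0,0.03],[0,0,0,0,0,0,0.042],[0,0,0,0,0,0,0.048],[0,0,0,0,0,0,0.058],[0,0,0,0,0,0,0.058],[0,0,0,0,0,0,0.058]]]' --newtons 20

```text
time: 9.15
tcp_pos: [588.2, -17.5, 148.6]
tool_rot: [0.0, 1.0, 0.027, 0.0]
force: [-0.3, -0.2, 0.6]
finger_gap: 57.7
finger_force: 0.0
```

```bash
python3 st.py 588.5 -17.5;
```

```text
9.15 tcp [588.2 -17.5 148.6] xang 0.0547 tilt [0.0004 0.    ] tool shift [0.28 0.02 0.  ] F [-0.3 -0.2  0.6] M [ 0.03 -0.03  0.04] gap 57.653117670292936
```

>>> servo_tool --rows '[[[0,0,0,0,0,-0.01,0.058],[0,0,0,0,0,-0.03,0.058],[0,0,0,0,0,-0.045,0.058],[0,0,0,0,0,-0.045,0.085],[0,0,0,0,0,-0.045,0.085],[0,0,0,0,0,-0.025,0.085],[0,0,0,0,0,0,0.085],[0,0,0,0,0,0,0.085]]]'

```text
time: 9.95
tcp_pos: [588.1, -17.5, 349.4]
tool_rot: [0.0, 1.0, 0.027, 0.001]
force: [-0.7, -0.8, -0.7]
finger_gap: 84.6
finger_force: 0.0
```

```bash
cat > plate.py <<'E'
from h import *
im,P=cloud("wrist"); cv2.imwrite("pics/w5.png",im)
m=((P[...,2]>80)&(P[...,2]<112)&(im.min(-1)>100)).astype(np.uint8)
n,l,st,c=cv2.connectedComponentsWithStats(m); k=1+np.argmax(st[1:,4]); m=(l==k).astype(np.uint8); Q=P[m>0]
A=np.c_[Q[:,:2]-Q[:,:2].mean(0),np.ones(len(Q))]; co=np.linalg.lstsq(A,Q[:,2],rcond=None)[0]
print("median z",np.median(Q[:,2]),"slopes",co.round(4),"enc",cv2.minEnclosingCircle(Q[:,:2].astype(np.float32)))
v,u=np.nonzero(m); H,_=cv2.findHomography(np.c_[u,v].astype(float),Q[:,:2],cv2.RANSAC,2)
cn,_=cv2.findContours(m,cv2.RETR_CCOMP,cv2.CHAIN_APPROX_NONE)
for q in cn:
    if len(q)<15: continue
    r=cv2.minAreaRect(cv2.perspectiveTransform(q.astype(float),H).astype(np.float32)); print(len(q),q.mean((0,1)).round(),[np.round(x,2) for x in r])
E
python3 st.py 588.5 -17.5; python3 plate.py
```

```text
9.95 tcp [588.1 -17.5 349.4] xang 0.0549 tilt [0.0016 0.0003] tool shift [0.44 0.06 0.  ] F [-0.7 -0.8 -0.7] M [-0.08  0.04 -0.02] gap 84.59026342010229
median z 90.58961515619694 slopes [-7.0000e-04 -8.0000e-04  9.0579e+01] enc ((588.5643310546875, -17.856243133544922), 97.88815307617188)
556 [280. 180.] [array([589.  , -17.87]), array([193.67, 193.65]), np.float64(35.71)]
36 [280. 242.] [array([531.5 , -21.02]), array([13.6 , 13.81]), np.float64(49.83)]
132 [316. 187.] [array([591.06, -52.59]), array([37.22, 31.67]), np.float64(3.14)]
132 [245. 188.] [array([587.25,  17.15]), array([37.22, 32.21]), np.float64(3.13)]
125 [217. 188.] [array([584.58,  45.82]), array([62.44, 10.55]), np.float64(4.25)]
120 [344. 186.] [array([593.7 , -81.45]), array([60.23,  9.69]), np.float64(3.4)]
41 [280. 127.] [array([646.98, -13.99]), array([13.09, 13.86]), np.float64(47.51)]
```

View pics/w5.png

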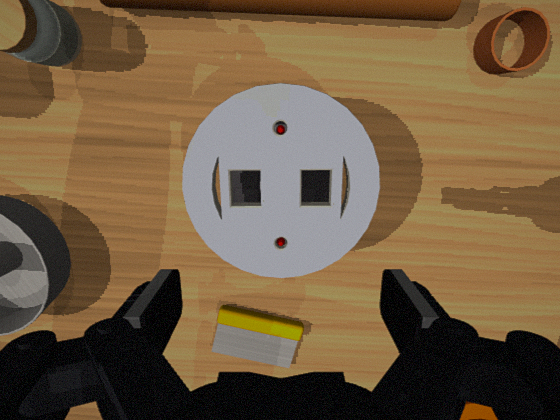

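The plate is level at z≈91 with red pins visible in both holes at (280,128) and (280,242), so it is fully home. Next is the tin.

>>> servo_tool --rows '[[[0,0,0,-0.0108,-0.0363,0,0.0854],[0,0,0,-0.0108,-0.0363,0,0.0854],[0,0,0,-0.0108,-0.0363,0,0.0854],[0,0,0,-0.0108,-0.0363,0,0.0854],[0,0,0,-0.0108,-0.0363,0,0.0854],[0,0,0,-0.0108,-0.0363,0,0.0854],[0,0,0,-0.0108,-0.0363,0,0.0854],[0,0,0,-0.0108,-0.0363,0,0.0854]]]'

```text
time: 10.8
tcp_pos: [484.4, 268.8, 345.8]
tool_rot: [0.001, 1.0, 0.027, -0.002]
force: [-0.5, 0.6, 0.9]
finger_gap: 85.1
finger_force: 0.0
```

>>> servo_tool --rows '[[[0,0,0,-0.0108,-0.0363,0,0.0854],[0,0,0,-0.0108,-0.0363,0,0.0854],[0,0,0,0,0,0,0.0854],[0,0,0,0,0,0,0.0854],[0,0,0,0,0,0,0.0854]]]'

```text
time: 11.3
tcp_pos: [460.3, 338.3, 347.0]
tool_rot: [0.001, 1.0, 0.027, -0.001]
force: [-0.1, 0.3, -0.1]
finger_gap: 85.9
finger_force: 0.0
```

```bash
cat > tin.py <<'E'
from h import *
im,P=cloud("wrist"); cv2.imwrite("pics/w6.png",im)
def top(lo,hi,near,r):
    m=(P[...,2]>lo)&(P[...,2]<hi)&(np.hypot(P[...,0]-near[0],P[...,1]-near[1])<r); Q=P[m]
    # least squares circle
    (c,rad)=cv2.minEnclosingCircle(Q[:,:2].astype(np.float32)); return np.round(c,1),round(rad,1),len(Q),Q[:,2].max().round(1),Q[:,:2].mean(0).round(1)
t=top(58,70,(460,340),40); print("tube",t); print("rim",top(50,58,t[0],100))
E
python3 st.py 460 339; python3 tin.py
```

```text
11.3 tcp [460.3 338.3 347. ] xang 0.0541 tilt [-0.002   0.0015] tool shift [-0.26 -0.76 -0.  ] F [-0.1  0.3 -0.1] M [ 0.01 -0.04 -0.03] gap 85.86402482070027
tube (array([459.7, 339. ]), 18.0, 877, np.float64(64.2), array([460., 339.]))
rim (array([459.2, 338.9]), 87.9, 1925, np.float64(58.0), array([460.7, 339.3]))
```

View pics/w6.png

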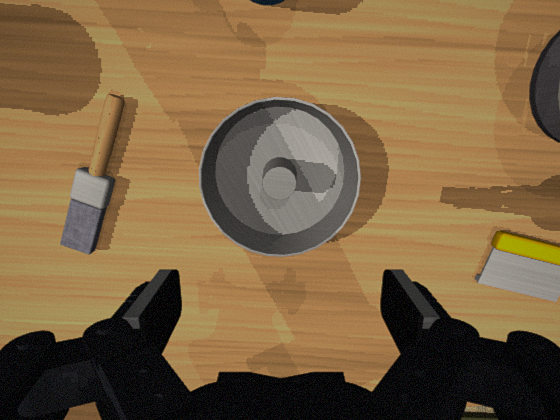

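The wrist view shows the tin tube at (280,182), with clear space around it for the fingers.

>>> servo_tool --rows '[[[0,0,0,-0.0005,-0.0007,0.03,0.0854],[0,0,0,0,0,0.045,0.0854],[0,0,0,0,0,0.045,0.0854],[0,0,0,0,0,0.045,0.0854],[0,0,0,0,0,0.03,0.0854],[0,0,0,0,0,0.02,0.0854],[0,0,0,0,0,0,0.0854],[0,0,0,0,0,0,0.0854]]]'

```text
time: 12.15
tcp_pos: [460.3, 339.0, 133.8]
tool_rot: [0.0, 1.0, 0.027, -0.0]
force: [0.5, -0.0, 0.2]
finger_gap: 85.2
finger_force: 0.0
```

```bash
python3 st.py 459.6 339
```

```text
12.15 tcp [460.3 339.  133.8] xang 0.0534 tilt [-0.0001  0.0001] tool shift [-0.75 -0.    0.  ] F [ 0.5 -0.   0.2] M [-0.04  0.01  0.03] gap 85.24501274402816
```

>>> servo_tool --rows '[[[0,0,0,-0.0007,0,0.02,0.0854],[0,0,0,0,0,0.015,0.0854],[0,0,0,0,0,0.008,0.0854],[0,0,0,0,0,0,0.07],[0,0,0,0,0,0,0.05],[0,0,0,0,0,0,0.03],[0,0,0,0,0,0,0.03],[0,0,0,0,0,0,0.03]]]' --newtons 60

```text
time: 12.95
tcp_pos: [459.9, 340.0, 92.0]
tool_rot: [-0.0, 1.0, 0.028, 0.001]
force: [-0.1, -1.7, 6.1]
finger_gap: 36.9
finger_force: 60.7
```

>>> servo_tool --rows '[[[0,0,0,0,0,0,0.03],[0,0,0,0,0,0,0.03],[0,0,0,0,0,0,0.03]]]'

```text
time: 13.25
tcp_pos: [459.9, 340.0, 92.0]
tool_rot: [-0.0, 1.0, 0.028, 0.001]
force: [-0.5, -1.6, 5.3]
finger_gap: 37.2
finger_force: 60.7
```

```bash
python3 st.py 459.6 339
```

```text
13.25 tcp [459.9 340.   92. ] xang 0.0551 tilt [ 0.0019 -0.0003] tool shift [-0.32  0.98 -0.  ] F [-0.5 -1.6  5.3] M [-0.6   0.09 -0.08] gap 37.15759369676557
```

>>> servo_tool --rows '[[[0,0,0,0,0,-0.004,0.03],[0,0,0,0,0,-0.016,0.03],[0,0,0,0,0,-0.03,0.03],[0,0,0,0,0,-0.04,0.03],[0,0,0,0,0,-0.04,0.03],[0,0,0,0,0,-0.02,0.03],[0,0,0,0,0,0,0.03],[0,0,0,0,0,0,0.03]]]'

```text
time: 14.05
tcp_pos: [458.6, 339.5, 240.2]
tool_rot: [0.0, 1.0, 0.027, -0.0]
force: [-0.5, -0.6, -3.9]
finger_gap: 36.9
finger_force: 60.7
```

```bash
python3 st.py 588.8 -17.6; python3 - <<'E'
from h import *
im,P=cloud("wrist"); T=T_tool(sense()); t=(P-T[:3,3])@T[:3,:3]
Q=t[(t[...,2]>15)&(t[...,2]<48)&(np.hypot(t[...,0],t[...,1])>75)&(np.hypot(t[...,0],t[...,1])<100)]
A=np.c_[2*Q[:,:2],np.ones(len(Q))]; x=np.linalg.lstsq(A,(Q[:,:2]**2).sum(1),rcond=None)[0]; print(len(Q),"rim centre tool",x[:2].round(1),"r",np.sqrt(x[2]+x[0]**2+x[1]**2).round(1),"z",np.percentile(Q[:,2],[5,50,95]).round(1))
co=np.linalg.lstsq(np.c_[Q[:,:2],np.ones(len(Q))],Q[:,2],rcond=None)[0]; print("slope",co.round(3))
E
```

```text
14.05 tcp [458.6 339.5 240.2] xang 0.0549 tilt [-0.0004  0.    ] tool shift [ 1.1038e+02  3.6374e+02 -3.0000e-02] F [-0.5 -0.6 -3.9] M [0.05 0.02 0.01] gap 36.87340217321125
21503 rim centre tool [ 1.3 -0. ] r 84.4 z [35.6 38.6 47. ]
slope [-2.6000e-02  2.0000e-03  4.1075e+01]
```

>>> servo_tool --rows '[[[0,0,0,0.006,0.018,0,0.03],[0,0,0,0.011,0.036,0,0.03],[0,0,0,0.012,0.04,0,0.03],[0,0,0,0.012,0.04,0,0.03],[0,0,0,0.012,0.04,0,0.03],[0,0,0,0.012,0.04,0,0.03],[0,0,0,0.012,0.04,0,0.03],[0,0,0,0.012,0.04,0,0.03]]]'

```text
time: 14.9
tcp_pos: [563.1, 49.4, 237.4]
tool_rot: [-0.0, 1.0, 0.027, -0.002]
force: [0.9, 0.3, -2.7]
finger_gap: 37.4
finger_force: 60.8
```

>>> servo_tool --rows '[[[0,0,0,0.011,0.038,0,0.03],[0,0,0,0.008,0.025,0,0.03],[0,0,0,0.002,0.007,0,0.03],[0,0,0,0,0,0,0.03],[0,0,0,0,0,0,0.03],[0,0,0,0,0,0,0.03]]]'

```text
time: 15.5
tcp_pos: [588.3, -16.4, 239.8]
tool_rot: [-0.0, 1.0, 0.028, -0.001]
force: [-0.3, -0.5, -2.9]
finger_gap: 37.3
finger_force: 60.9
```

```bash
python3 st.py 588.8 -17.6
```

```text
15.5 tcp [588.3 -16.4 239.8] xang 0.0563 tilt [-0.0014 -0.0006] tool shift [ 0.48  1.19 -0.  ] F [-0.3 -0.5 -2.9] M [ 0.03 -0.02  0.02] gap 37.33730087079988
```

>>> servo_tool --rows '[[[0,0,0,0.0005,0.0012,0.01,0.03],[0,0,0,0,0,0.015,0.03],[0,0,0,0,0,0.013,0.03],[0,0,0,0,0,0.009,0.03],[0,0,0,0,0,0.004,0.03],[0,0,0,0,0,0.001,0.03],[0,0,0,0,0,0,0.03],[0,0,0,0,0,0,0.03]]]'

```text
time: 16.3
tcp_pos: [589.9, -19.0, 189.3]
tool_rot: [0.0, 1.0, 0.027, 0.001]
force: [0.3, 0.3, -2.5]
finger_gap: 37.0
finger_force: 60.9
```

```bash
python3 st.py 588.8 -17.6
```

```text
16.3 tcp [589.9 -19.  189.3] xang 0.0547 tilt [0.0014 0.0002] tool shift [-1.01 -1.43 -0.  ] F [ 0.3  0.3 -2.5] M [-0.    0.01  0.04] gap 37.034153538199476
```

>>> servo_tool --rows '[[[0,0,0,-0.0007,-0.0013,0.001,0.03],[0,0,0,0,0,0.001,0.03],[0,0,0,0,0,0.001,0.03],[0,0,0,0,0,0.001,0.03],[0,0,0,0,0,0,0.03],[0,0,0,0,0,0,0.03]]]'

```text
time: 16.9
tcp_pos: [588.6, -17.6, 184.4]
tool_rot: [-0.0, 1.0, 0.027, -0.0]
force: [0.2, 1.0, -2.8]
finger_gap: 37.1
finger_force: 60.9
```

```bash
python3 st.py 588.8 -17.6
```

```text
16.9 tcp [588.6 -17.6 184.4] xang 0.0548 tilt [-0.0002 -0.    ] tool shift [ 0.19 -0.03 -0.  ] F [ 0.2  1.  -2.8] M [-0.    0.01  0.01] gap 37.12685807443169
```

>>> servo_tool --rows '[[[0,0,0,0,0,0.0005,0.03],[0,0,0,0,0,0.0005,0.03],[0,0,0,0,0,0,0.03],[0,0,0,0,0,0,0.03]]]'

```text
time: 17.3
tcp_pos: [588.7, -17.7, 183.6]
tool_rot: [0.0, 1.0, 0.027, 0.0]
force: [-1.2, -0.1, -2.7]
finger_gap: 36.9
finger_force: 61.0
```

```bash
python3 st.py 588.8 -17.6
```

```text
17.3 tcp [588.7 -17.7 183.6] xang 0.0548 tilt [0.0001 0.0001] tool shift [ 0.09 -0.05  0.  ] F [-1.2 -0.1 -2.7] M [-0.02  0.06  0.04] gap 36.894196820413576
```

>>> servo_tool --rows '[[[0,0,0,0,0,0.0004,0.03],[0,0,0,0,0,0.0004,0.03],[0,0,0,0,0,0,0.03],[0,0,0,0,0,0,0.03]]]'

```text
time: 17.7
tcp_pos: [588.8, -17.6, 183.5]
tool_rot: [0.0, 1.0, 0.027, 0.0]
force: [-3.8, 0.8, 4.7]
finger_gap: 37.2
finger_force: 61.8
```

```bash
python3 st.py 588.8 -17.6
```

```text
17.7 tcp [588.8 -17.6 183.5] xang 0.0548 tilt [0.0002 0.0001] tool shift [ 0.03 -0.04  0.  ] F [-3.8  0.8  4.7] M [-0.01  0.6  -0.01] gap 37.21042018653667
```

Contact at the expected height (183.5). Release and rise.

>>> servo_tool --rows '[[[0,0,0,0,0,0,0.04],[0,0,0,0,0,0,0.05],[0,0,0,0,0,0,0.065],[0,0,0,0,0,0,0.075],[0,0,0,0,0,0,0.075],[0,0,0,0,0,-0.01,0.075],[0,0,0,0,0,-0.03,0.075],[0,0,0,0,0,-0.045,0.075]]]' --newtons 20

```text
time: 18.5
tcp_pos: [587.1, -17.5, 265.9]
tool_rot: [-0.0, 1.0, 0.027, -0.003]
force: [1.0, -0.0, -0.3]
finger_gap: 74.7
finger_force: 0.0
```

>>> servo_tool --rows '[[[0,0,0,0,0,-0.045,0.075],[0,0,0,0,0,-0.045,0.075],[0,0,0,0,0,-0.045,0.075],[0,0,0,0,0,-0.03,0.075],[0,0,0,0,0,0,0.075],[0,0,0,0,0,0,0.075],[0,0,0,0,0,0,0.075]]]'

```text
time: 19.2
tcp_pos: [588.2, -17.6, 431.1]
tool_rot: [-0.0, 1.0, 0.027, -0.001]
force: [0.6, -0.1, -0.9]
finger_gap: 75.0
finger_force: 0.0
```

```bash
python3 st.py 588.8 -17.6; python3 - <<'E'
from h import *
im,P=cloud("wrist"); cv2.imwrite("pics/w7.png",im)
r=np.hypot(P[...,0]-588.8,P[...,1]+17.6)
for n,lo,hi,R0,R1 in (("tube",150,160,0,30),("rim",142,150,70,105),("plate",85,96,88,105)):
    Q=P[(P[...,2]>lo)&(P[...,2]<hi)&(r<R1)&(r>=R0)]; (c,rad)=cv2.minEnclosingCircle(Q[:,:2].astype(np.float32)); co=np.linalg.lstsq(np.c_[Q[:,:2]-Q[:,:2].mean(0),np.ones(len(Q))],Q[:,2],rcond=None)[0]; print(n,len(Q),np.round(c,1),round(rad,1),np.median(Q[:,2]),co.round(3))
E
```

```text
19.2 tcp [588.2 -17.6 431.1] xang 0.0548 tilt [-0.0026 -0.0005] tool shift [ 0.58  0.03 -0.  ] F [ 0.6 -0.1 -0.9] M [ 0.01 -0.02  0.02] gap 74.97636067218437
tube 912 [588.8 -17.9] 18.1 152.82041100798108 [-5.00000e-03 -3.00000e-03  1.52826e+02]
rim 1843 [588.4 -17.9] 88.0 145.47924687657496 [ 2.00000e-03 -1.00000e-03  1.45253e+02]
plate 942 [619.7 -16.8] 91.7 90.64549993665037 [-1.0000e-03 -1.0000e-03  9.0643e+01]
```

View pics/w7.png

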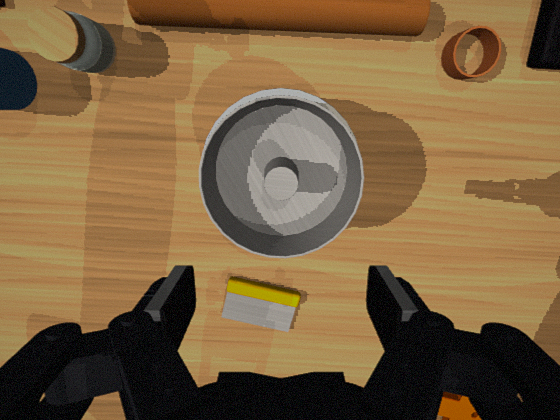

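The tin stands level and centred on the plate, with its tube at (281,183) and within 0.5 mm of the axis. The gripper is clear.

```bash
python3 -c "from rig import sign_off; print(sign_off())"
```

```text
the job is handed in; nothing more can be done
None
```

The white plate is fully down over both pins, the ring tin stands upright and centred on it to about half a millimetre, nothing else was moved, and the job was handed in at about 19 s.

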